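Slide the breakfast board out over the end of the marble slab

TASK

Slide the small wooden breakfast board along the marble slab toward the slab's left-hand end, and leave its short end sticking out 5 cm past that edge, square to it, so that someone can take hold of it from below. Push it with the fingertips only: do not pick it up or lift it off the slab, and leave the milk jug, the cup and everything else where they stand.

Things in the scene. Friction and masses are not known exactly. Their poses are not given: they have to be found in the camera images.
- board: breakfast board: flat rectangle of light wood, darker batten along each short end, 90 x 160 mm, 10 mm thick, about 0.25 kg, loose, flat on the slab. Origin: centre of its underside; x across the 90 mm width, y along the 160 mm length (the +y short end points roughly at the slab's left end), z up. Slides with plain friction, stays where left; does not tip at 5 cm overhang.
- edge (a point): middle of the left-hand short end of the marble slab, at the level of its top. The slab is fixed, a plain block 200 mm wide, 360 mm long and 25 mm high (top at z = 25 mm). Its axes: x along this edge (200 mm, 100 each way from the point), away from the robot; y straight out past the edge (the slab reaches 360 mm back on the -y side), z up.
- milk_jug: small steel milk jug, 58 x 85 mm and 68 mm high, loose bystander standing on the worktop beside the slab, all of it within 50 mm of its origin. Origin under it. Not to be moved. It and the cup may trade places.
- cup: tall narrow white cup with a handle, 58 x 76 mm and 61 mm high, loose bystander standing on the worktop beside the slab, all of it within 50 mm of its origin. Origin under it. Not to be moved.
- wide_mug: wide white mug with a handle, 92 x 122 mm and 64 mm high, loose bystander at the front right. Origin under it. Not to be moved.

How it is judged (in metres and radians):
At the end, for the whole second after the job is handed in: The board lies flat and still on the slab with a short end 50 mm past the slab's left edge (40 to 60 mm, measured along its centre line) and square to the edge within 0.1 rad (6 degrees) (y of board in the frame of edge between -0.04 and -0.02 m and angle between the y axis of board and the y axis of edge, either way round below 0.1 rad and angle between board's own z axis and vertical below 0.05 rad and height (world z) of board between 0.021 and 0.029 m and linear speed of board below 0.01 m/s and angular speed of board below 0.05 rad/s); the robot touches nothing.
It fails at once if the board is lifted off the slab or tipped (height (world z) of board above 0.033 m or angle between board's own z axis and vertical above 0.12 rad).
It fails at once if the milk jug, cup or wide mug is shifted by more than 12 mm or tipped (distance of any of milk_jug, cup, wide_mug from where it was at the start of the episode above 0.012 m or angle between any of milk_jug, cup, wide_mug's own z axis and vertical above 0.3 rad).
It also fails if it takes over 51 s, if anything falls off the work surface, if the arm or the gripper's body presses on something with over 40 N, if the wrist force passes 120 N, or if a joint passes its speed limit or range.

ROBOT

A 7-joint arm with a two-finger parallel gripper is mounted at the origin on a cart in front of the work surface, level with it; the furniture and walls round the work are solid. World frame = base frame: x ahead of the robot, y to its left, z up, the work surface at z = 0. Lengths are in mm, angles in rad, forces in N, time in s.
With the tool pointing down it reaches from about 350 to 900 mm from the base axis. Payload 19.9 kg.
Tool frame: the origin (TCP) lies between the finger pads; the fingertips stand 14 mm ahead of it and the grasp point (between the pads) lies 5 mm behind it; z points along the fingers, y is the line along which they close (so a half turn about z gives the same grasp; the last joint's range is limited). The gripper opens to 94 mm and grips with 3 to 60 N. Pads are 16 mm wide; open, the fingers measure 119 mm over their backs; the gripper's body (75 mm by 177 mm) begins 78 mm behind the grasp point.
Start: joints at [-1.248, 0.417, -0.01, 1.614, 0.005, 1.111, -0.053], TCP at [222.965, 583.855, 219.425] pointing down, gripper open.
Joint ranges: [-2.81, 2.81], [-0.39, 2.02], [-1.27, 1.25], [0.06, 2.57], [-1.19, 4.33], [0.19, 2], [-2.82, 2.82]. Speed limits (rad/s): [1.89, 1.89, 2.39, 2.39, 3.01, 3.01, 3.01].

INTERFACE

Orientations are given as a rotation vector (axis times angle).
In Python, from plant import arm gives the robot as it stands.
- The arm moves only by the tool drive_tool, never from a script. Its argument "deltas" is text: rows parted by semicolons, each of 7 numbers parted by spaces: the finger opening in m, from 0 to 0.094, then the shift along the tool's x, y, z in m, then the turn, a rotation vector about the tool's x, y, z in rad. In form: grip tx ty tz wx wy wz; .... A call has 1 to 8 rows; each row shifts and turns the commanded pose from where the row before left it, along the tool's axes as they then stand; what a row does not reach is not made up. A row lasts 1/8 s, in which the tool goes at most 62.5 mm and 10.7 degrees, less where a joint would pass 70% of its speed; a pose out of reach is approached as far as the arm can. A call is refused whole if a number of a shift passes 0.0625 or a number of a turn 0.188, either way. A call with a gripper value outside its range is refused whole. The fingers move at their own pace and stop on an object; "newtons" is the grip in N (left out, the last holds). Time passes only in rows, so rows that do not move let the fingers close. It gives the time, the measured TCP pose, the force, the opening and the grip force at its end, in the units of the state.
- arm.observe(): the state, without advancing time (a new reading comes with each control period).
- arm.grab_frame(name): name is "scene" or "top" or "wrist"; returns the picture (480x640x3 uint8, red, green, blue); there is no depth.
- arm.camera_info(name): a dict with "intrinsics" (3x3 intrinsics, pixels), "cam_to_world" (4x4, takes a point from camera to world coordinates). Camera axes: x right, y down, z forward; pixel columns grow to the right and rows downward; lengths in mm; the calibration is good to about 2 mm. A picture is of the moment at which its call begins: read the wrist's pose just before it. camera_info takes no time and is no camera call; for the wrist camera it gives the pose at the moment of the call.
- arm.close_job(): hands the job in; it is judged then, once.
The state is a dict: "clock": time; "joint_positions": joint angles; "joint_velocities": joint speeds; "effort": joint torques, N m; "ee_pos": TCP position; "tcp_rot": TCP orientation; "ft_force": force on the tool from outside, world axes, zero at the start; "moment": the same for the moment, N m; "grip_width": opening from 0.0 (shut) to 1.0 (fully open); "grasp_force": force on a finger pad.
Only numpy, scipy, OpenCV 4.12 (cv2) and the standard library are available. Lean on these libraries where they do the work, as an engineer would, in place of code of your own. Each camera call takes 0.05 s, during which the arm holds its last target. There are 200 camera calls.

## Working session

There is one attempt and no reset: what is moved stays moved. The work goes in short steps, Python scripts to look and compute and a tool call to move; the robot and the scene stay as the last step left them, time stands still between calls to the robot, and variables do not carry over. Pictures are saved under pics/ and viewed, at most 10 in all, crops included, and the job is handed in when it is done.

Besides the shell and the picture viewer there is one more tool, called by a JSON object that holds its "name" and its "arguments", one argument or row to a line. drive_tool: Moves the arm, as the interface text tells. Its arguments: {"type":"object","properties":{"deltas":{"type":"string"},"newtons":{"type":"number"}},"required":["deltas"]}

```bash
mkdir -p pics; cat > h.py <<'E'
import numpy as np, cv2
from plant import arm
def ray(ci,uv,z):
    K=np.array(ci["intrinsics"]);T=np.array(ci["cam_to_world"])
    d=T[:3,:3]@np.linalg.solve(K,[uv[0],uv[1],1.]);o=T[:3,3]
    return o+d*(z-o[2])/d[2]
def proj(ci,p):
    K=np.array(ci["intrinsics"]);T=np.linalg.inv(np.array(ci["cam_to_world"]))
    q=K@(T[:3,:3]@np.array(p,float)+T[:3,3]);return q[:2]/q[2]
def save(n,im): cv2.imwrite(f"pics/{n}.png",im[:,:,::-1])
E
python3 - <<'E'
from h import *
s=arm.observe();print(s)
for n in("top","scene"):
    im=arm.grab_frame(n);save(n+"0",im);np.save(n+"0.npy",im)
    c=arm.camera_info(n);print(np.round(c["cam_to_world"],3).tolist(),np.array(c["intrinsics"]).tolist())
E
```

```text
{'clock': 0.0, 'joint_positions': array([-1.24750984,  0.41791943, -0.01032177,  1.61414816,  0.00468488,
        1.11067905, -0.05299486]), 'joint_velocities': array([-1.39725386e-03,  2.52883686e-05, -2.19334045e-04, -4.23595314e-04,
       -1.00165884e-03, -1.00231759e-03,  2.22760907e-04]), 'effort': array([ 6.85485029e-04, -8.51258254e+01,  6.39107600e-01, -4.25971806e+01,
       -4.88361286e-02,  1.89338741e-02,  1.08466077e-04]), 'ee_pos': array([222.84296309, 583.55957478, 218.8701596 ]), 'tcp_rot': array([-5.69771447e-01, -3.08935014e+00,  1.76111328e-03]), 'ft_force': array([-0.33067683, -0.63564577,  0.08981132]), 'moment': array([0.05192722, 0.07760922, 0.01097079]), 'grasp_force': 0.0, 'grip_width': 0.9997773510649138}
[[-0.02, -0.978, 0.208, 344.067], [-1.0, 0.019, -0.005, -40.125], [0.001, -0.208, -0.978, 1300.06], [0.0, 0.0, 0.0, 1.0]] [[497.9156812615076, 0.0, 325.5950602394259], [0.0, 497.9156812615076, 243.31207637277316], [0.0, 0.0, 1.0]]
[[0.849, -0.224, 0.479, -39.968], [-0.528, -0.383, 0.758, -1065.855], [0.014, -0.896, -0.443, 637.934], [0.0, 0.0, 0.0, 1.0]] [[534.6145832433108, 0.0, 315.95202240428506], [0.0, 534.6145832433108, 240.03089708895985], [0.0, 0.0, 1.0]]
```

View pics/top0.png

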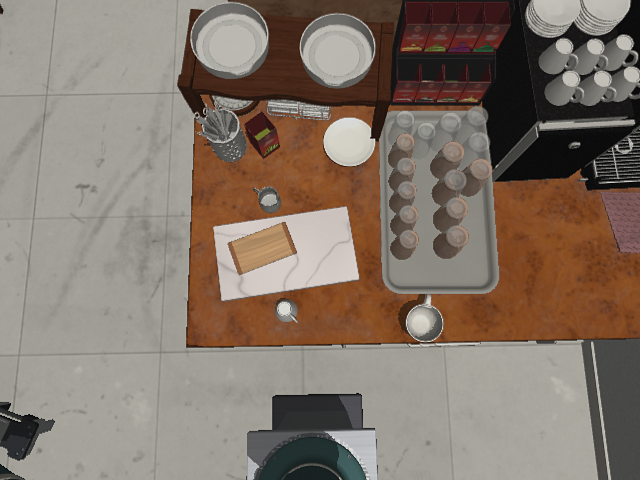

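View pics/scene0.png

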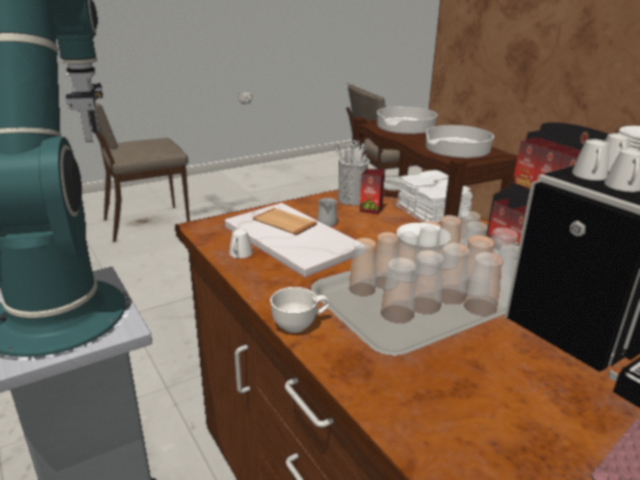

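The top view shows the slab with corners near (214,225), (347,208), (358,280) and (221,299). The board spans about (229–297, 222–272). The jug is at (269,200), the cup at (286,310) and the wide mug at (424,320). The scene view shows the same layout, with the board at about (284,220).

```bash
cat >> h.py <<'E'
def quad(m):
    m=cv2.morphologyEx(m.astype(np.uint8)*255,cv2.MORPH_OPEN,np.ones((3,3)))
    m=cv2.morphologyEx(m,cv2.MORPH_CLOSE,np.ones((5,5)))
    c=max(cv2.findContours(m,cv2.RETR_EXTERNAL,cv2.CHAIN_APPROX_NONE)[0],key=cv2.contourArea)
    h=cv2.convexHull(c)
    return cv2.approxPolyN(h,4,ensure_convex=True).reshape(-1,2).astype(float), cv2.contourArea(c)
def roi(im,b):
    r=np.zeros(im.shape[:2],bool); r[b[1]:b[3],b[0]:b[2]]=1; return r
def measure(im,ci,b,bb,draw=None):
    hsv=cv2.cvtColor(im,cv2.COLOR_RGB2HSV); S=hsv[...,1].astype(int);V=hsv[...,2].astype(int)
    white=(S<60)&(V>165)&roi(im,b)
    wood=(S>=60)&roi(im,bb)
    out={}
    for n,m,z in(("slab",white,25),("board",wood,35)):
        q,a=quad(m); P=np.array([ray(ci,u,z)[:2] for u in q]); out[n]=P
        print(n,a,q.round().tolist(),P.round(1).tolist(),"sides",np.linalg.norm(P-np.roll(P,-1,0),axis=1).round(1))
        if draw is not None: cv2.polylines(draw,[q.astype(np.int32)],True,(255,0,0) if n=="slab" else (0,0,255),1)
    return out
E
python3 - <<'E'
from h import *
im=np.load("top0.npy");ci=arm.camera_info("top");d=im.copy()
measure(im,ci,(205,200,365,305),(222,217,305,277),d)
for n,uv,z in(("jug",(269,199),68),("cup",(287,310),61),("mug",(424,322),64)):print(n,ray(ci,uv,z).round())
save("d0",cv2.resize(d[180:340,190:450],None,fx=3,fy=3,interpolation=cv2.INTER_CUBIC))
E
```

```text
slab 9958.0 [[359.0, 279.0], [221.0, 300.0], [213.0, 226.0], [346.0, 206.0]] [[519.5, -130.6], [472.4, 223.9], [667.8, 249.7], [715.7, -102.6]] sides [357.6 197.  355.5 198.2]
board 1992.0 [[297.0, 252.0], [238.0, 275.0], [227.0, 243.0], [284.0, 221.0]] [[591.6, 28.2], [534.6, 179.8], [619.0, 209.8], [675.1, 61.6]] sides [162.   89.6 158.4  89.9]
jug [726.  98.  68.]
cup [441.  53.  61.]
mug [ 405. -284.   64.]
```

View pics/d0.png

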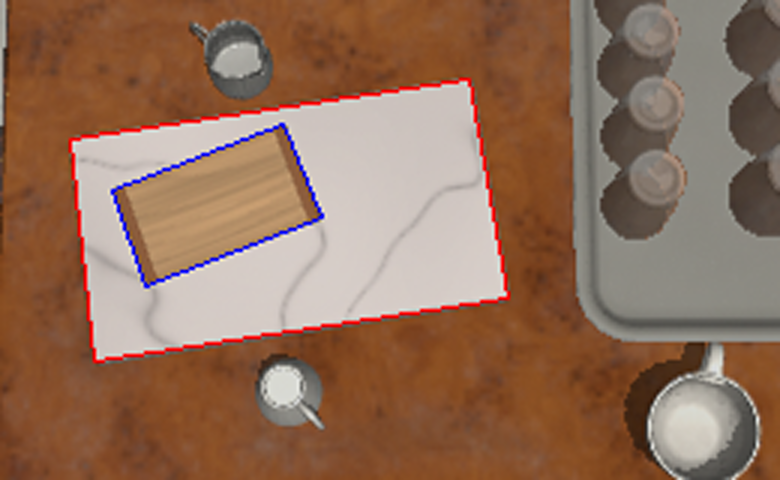

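The outlines fit well: slab sides are 356 x 198 mm and the board is 160 x 90 mm. The board is turned about 13° from the slab and its centre sits about 120 mm inside the edge. I'll check the heights across the two views, then plan the approach.

```bash
cat >> h.py <<'E'
from scipy.spatial.transform import Rotation as Ro
E0=np.array([570.1,236.7]); TH=np.radians(7.6)
ex=np.array([np.cos(TH),np.sin(TH)]); ey=np.array([-np.sin(TH),np.cos(TH)])
def toW(x,y): return E0+x*ex+y*ey
def toS(p): r=np.asarray(p)[:2]-E0; return np.array([r@ex,r@ey])
Yc=np.array([*ex,0]);Zc=np.array([0,0,-1.]);RT=np.c_[np.cross(Yc,Zc),Yc,Zc]
def plan(xs,ys,z,N):
    s=arm.observe();R0=Ro.from_rotvec(s["tcp_rot"]);p0=s["ee_pos"]
    rel=R0.inv()*Ro.from_matrix(RT); w=rel.as_rotvec()/N
    d=R0.inv().apply(np.array([*toW(xs,ys),z])-p0)
    M=sum(Ro.from_rotvec(w*k).as_matrix() for k in range(N))
    print("t",s["clock"],"slabpos",toS(p0).round(1),p0[2].round(1),"F",s["ft_force"].round(1),"row:",(np.linalg.solve(M,d)/1000).round(4),w.round(4),"x",N)
E
python3 - <<'E'
from h import *
plan(18,-240,219,16)
# two-view height check
S=np.load("scene0.npy");c1=arm.camera_info("scene");c0=arm.camera_info("top")
hsv=cv2.cvtColor(S,cv2.COLOR_RGB2HSV)
print("board proj in scene",[proj(c1,p).round().tolist() for p in([591.6,28.2,35],[534.6,179.8,35],[619,209.8,35],[675.1,61.6,35])])
def tri(u0,u1):
    P=[]
    for c in(c0,c1):
        P.append(np.array(c["intrinsics"])@np.linalg.inv(np.array(c["cam_to_world"]))[:3])
    X=cv2.triangulatePoints(P[0],P[1],np.array(u0,float).reshape(2,1),np.array(u1,float).reshape(2,1)).ravel();return X[:3]/X[3]
for n,m,top in(("board",(hsv[...,1]>=60)&roi(S,(248,205,318,236)),[[297,252],[238,275],[227,243],[284,221]]),("slab",(hsv[...,1]<60)&(hsv[...,2]>165)&roi(S,(222,200,365,275)),[[359,279],[221,300],[213,226],[346,206]])):
    q,a=quad(m);print(n,q.tolist())
    for t in top:
        pr=proj(c1,ray(c0,t,30)); k=np.argmin(np.linalg.norm(q-pr,axis=1)); print(t,q[k],tri(t,q[k]).round(1))
E
```

```text
t 0.1 slabpos [-298.3  389.8] 218.9 F [ 0.5  0.6 -0.3] row: [-0.046  -0.0048  0.    ] [-0.0001  0.      0.0671] x 16
board proj in scene [[297.0, 232.0], [252.0, 217.0], [273.0, 207.0], [317.0, 221.0]]
board [[317.0, 205.0], [317.0, 242.0], [254.0, 219.0], [244.0, 205.0]]
[297, 252] [317. 242.] [623.7  18.9  -1.2]
[238, 275] [254. 219.] [539.  180.2  26. ]
[227, 243] [254. 219.] [597.5 230.   -1.2]
[284, 221] [317. 205.] [666.   55.5  86.3]
slab [[370.0, 247.0], [304.0, 270.0], [230.0, 256.0], [220.0, 171.0]]
[359, 279] [304. 270.] [ 519.9 -130.8   20.4]
[221, 300] [230. 256.] [ 489.1  250.8 -109.9]
[213, 226] [220. 171.] [562.9 253.  160. ]
[346, 206] [370. 247.] [ 724.4 -106.3   15.6]
```

The top-view board corners, lifted to z=35, land on the board as seen in the scene view, so the heights agree. The scene masks themselves were too loose to use. Next I move over.

{"name": "drive_tool", "arguments": {
  "deltas": "0.04 -0.046 -0.0048 0 0 0 0.067;0.04 -0.046 -0.0048 0 0 0 0.067;0.04 -0.046 -0.0048 0 0 0 0.067;0.04 -0.046 -0.0048 0 0 0 0.067;0.04 -0.046 -0.0048 0 0 0 0.067;0.04 -0.046 -0.0048 0 0 0 0.067;0.04 -0.046 -0.0048 0 0 0 0.067;0.04 -0.046 -0.0048 0 0 0 0.067"
}}

```text
clock: 1.1
ee_pos: [502.6, 346.1, 219.1]
tcp_rot: [-1.371, -2.827, 0.001]
ft_force: [0.4, 0.3, -0.4]
grip_width: 0.423
grasp_force: 0.0
```

{"name": "drive_tool", "arguments": {
  "deltas": "0.04 -0.046 -0.0048 0 0 0 0.067;0.04 -0.046 -0.0048 0 0 0 0.067;0.04 -0.046 -0.0048 0 0 0 0.067;0.04 -0.046 -0.0048 0 0 0 0.067;0.04 -0.046 -0.0048 0 0 0 0.067;0.04 -0.046 -0.0048 0 0 0 0.067;0.04 -0.046 -0.0048 0 0 0 0.067;0.04 -0.046 -0.0048 0 0 0 0.067"
}}

```text
clock: 2.1
ee_pos: [620.9, 0.2, 219.2]
tcp_rot: [-2.07, -2.363, 0.001]
ft_force: [-0.3, -0.3, 0.5]
grip_width: 0.423
grasp_force: 0.0
```

{"name": "drive_tool", "arguments": {
  "deltas": "0.04 0 0 0 0 0 0;0.04 0 0 0 0 0 0"
}}

```text
clock: 2.35
ee_pos: [620.7, 2.4, 219.2]
tcp_rot: [-2.066, -2.366, 0.0]
ft_force: [-1.0, 1.1, -0.2]
grip_width: 0.426
grasp_force: 0.0
```

```bash
python3 - <<'E'
from h import *
plan(18,-240,100,4)
print(arm.observe()["grip_width"])
im=arm.grab_frame("wrist");save("w1",im);np.save("w1.npy",im)
c=arm.camera_info("wrist");print(np.round(c["cam_to_world"],3).tolist())
print([proj(c,p).round().tolist() for p in([591.6,28.2,35],[534.6,179.8,35],[619,209.8,35],[675.1,61.6,35])])
E
```

```text
t 2.35 slabpos [  19.2 -238.9] 219.2 F [-1.   1.1 -0.2] row: [-0.0003 -0.0003  0.0298] [-0.0001 -0.0001  0.0006] x 4
0.42572872281504764
[[0.991, 0.131, 0.035, 610.807], [0.135, -0.956, -0.259, 77.238], [-0.001, 0.261, -0.965, 385.256], [0.0, 0.0, 0.0, 1.0]]
[[293.0, 186.0], [239.0, -33.0], [360.0, -62.0], [400.0, 159.0]]
```

View pics/w1.png

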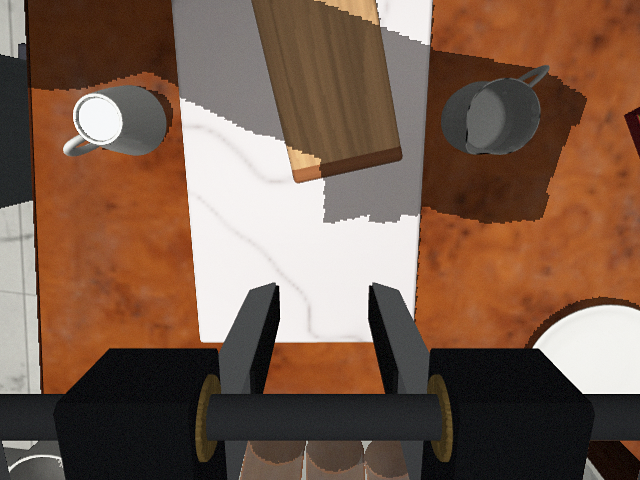

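The wrist view shows the board's right end at (295,182)–(401,159), within about 4 px of the prediction. The fingers straddle its centre line with clear slab below, and the jug and cup are well to the side. I'll descend.

{"name": "drive_tool", "arguments": {
  "deltas": "0.04 0 0 0.03 0 0 0.001;0.04 0 0 0.03 0 0 0.001;0.04 0 0 0.03 0 0 0;0.04 0 0 0.03 0 0 0;0.04 0 0 0.02 0 0 0;0.04 0 0 0.02 0 0 0;0.04 0 0 0.01 0 0 0;0.04 0 0 0 0 0 0"
}}

```text
clock: 3.4
ee_pos: [620.8, 1.6, 49.1]
tcp_rot: [-2.07, -2.363, 0.001]
ft_force: [-0.7, -0.7, 0.7]
grip_width: 0.425
grasp_force: 0.0
```

{"name": "drive_tool", "arguments": {
  "deltas": "0.04 0 0 0.004 0 0 0;0.04 0 0 0.003 0 0 0;0.04 0 0 0 0 0 0"
}}

```text
clock: 3.78
ee_pos: [620.9, 1.6, 42.5]
tcp_rot: [2.07, 2.363, -0.0]
ft_force: [-0.6, -0.2, 0.2]
grip_width: 0.425
grasp_force: 0.0
```

```bash
python3 - <<'E'
from h import *
plan(18,-220,42,4)
E
```

```text
t 3.775 slabpos [  19.2 -239.7] 42.5 F [-0.6 -0.2  0.2] row: [ 0.0049 -0.0003  0.0001] [ 0.      0.     -0.0001] x 4
```

{"name": "drive_tool", "arguments": {
  "deltas": "0.04 0.005 0 0 0 0 0;0.04 0.005 0 0 0 0 0;0.04 0.005 0 0 0 0 0;0.04 0.005 0 0 0 0 0;0.04 0.005 0 0 0 0 0;0.04 0.005 0 0 0 0 0;0.04 0.005 0 0 0 0 0;0.04 0.005 0 0 0 0 0"
}}

```text
clock: 4.78
ee_pos: [615.6, 41.5, 42.5]
tcp_rot: [2.07, 2.363, -0.0]
ft_force: [0.4, -1.4, 0.8]
grip_width: 0.426
grasp_force: 0.8
```

{"name": "drive_tool", "arguments": {
  "deltas": "0.04 0.005 0 0 0 0 0;0.04 0.005 0 0 0 0 0;0.04 0.005 0 0 0 0 0;0.04 0.005 0 0 0 0 0;0.04 0.005 0 0 0 0 0;0.04 0.005 0 0 0 0 0;0.04 0.005 0 0 0 0 0;0.04 0.005 0 0 0 0 0"
}}

```text
clock: 5.78
ee_pos: [610.3, 81.3, 42.5]
tcp_rot: [2.07, 2.363, -0.0]
ft_force: [0.2, -1.4, 1.0]
grip_width: 0.426
grasp_force: 0.8
```

```bash
python3 - <<'E'
from h import *
plan(18,-118,42,8)
im=arm.grab_frame("wrist");save("w2",im)
E
```

```text
t 5.775 slabpos [  19.3 -159.4] 42.5 F [ 0.2 -1.4  1. ] row: [ 0.0052 -0.0002  0.0001] [-0.      0.     -0.0001] x 8
```

View pics/w2.png

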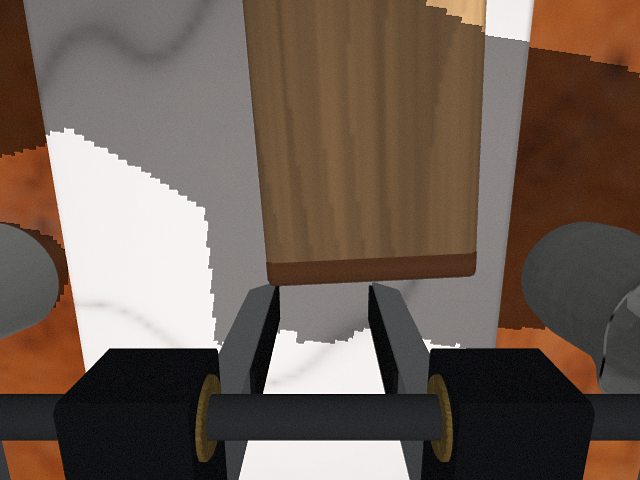

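The wrist view shows the board nearly square, with its end at (267,263)–(476,252), but it sits about 18 mm to the far side of the fingers. I'll measure, then recentre the fingers on it.

```bash
python3 - <<'E'
from h import *
c=arm.camera_info("wrist")
A,B=[toS(ray(c,u,35)) for u in((267,263),(476,252))]
print(A,B,"tilt deg",np.degrees(np.arctan2(*(B-A)[::-1])))
E
```

```text
[  -4.70487054 -139.27842618] [  83.8767118  -134.40494452] tilt deg 3.1490599299626645
```

{"name": "drive_tool", "arguments": {
  "deltas": "0.05 -0.01 0 0 0 0 0;0.05 0 0.009 0 0 0 0;0.05 0 0.009 0 0 0 0;0.05 0.005 0 0 0 0 0;0.05 0.005 0 0 0 0 0;0.05 0.005 0 0 0 0 0;0.05 0.005 0 0 0 0 0;0.05 0.005 0 0 0 0 0"
}}

```text
clock: 6.82
ee_pos: [626.1, 98.5, 42.5]
tcp_rot: [2.07, 2.363, -0.0]
ft_force: [-0.9, -0.7, -0.5]
grip_width: 0.532
grasp_force: 0.5
```

{"name": "drive_tool", "arguments": {
  "deltas": "0.05 0.005 0 0 0 0 0;0.05 0 0 0 0 0 0"
}}

```text
clock: 7.08
ee_pos: [625.5, 103.8, 42.5]
tcp_rot: [-2.069, -2.364, -0.0]
ft_force: [0.6, -0.4, -1.0]
grip_width: 0.532
grasp_force: 0.0
```

```bash
python3 - <<'E'
from h import *
plan(37,-130,42,1)
c=arm.camera_info("wrist");w=arm.grab_frame("wrist")
save("w3",w)
im=arm.grab_frame("top");np.save("top3.npy",im);save("t3",cv2.resize(im[180:330,180:400],None,fx=3,fy=3))
E
```

```text
t 7.075 slabpos [  37.4 -139.1] 42.5 F [ 0.6 -0.4 -1. ] row: [ 0.0091 -0.0004  0.0005] [ 0.0001 -0.0002  0.    ] x 1
```

View pics/w3.png

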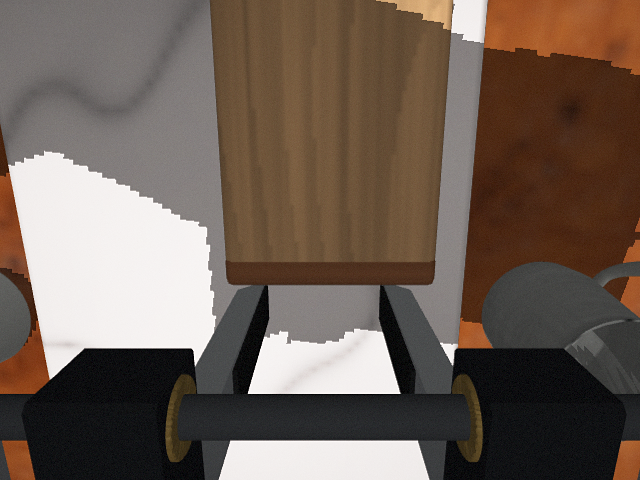

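View pics/t3.png

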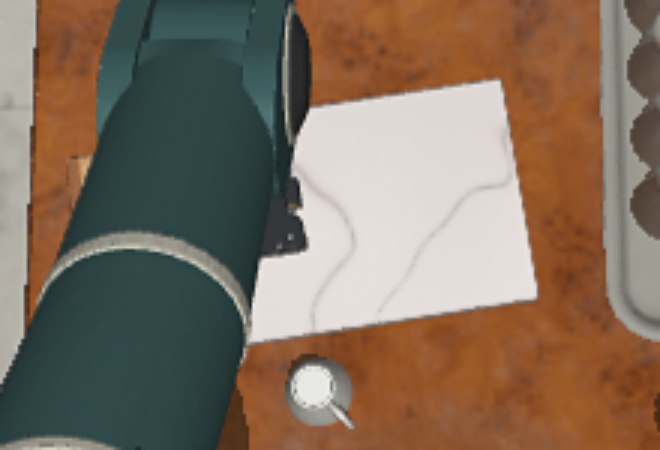

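The wrist view shows the board square to the fingers, with its end at row 262, columns 226–435. The top view is blocked by the arm.

```bash
python3 - <<'E'
from h import *
c=arm.camera_info("wrist")
A,B=[toS(ray(c,u,35)) for u in((226,262),(435,262))]
print(A,B,(A+B)/2,"tilt deg",np.degrees(np.arctan2(*(B-A)[::-1])))
E
```

```text
[  -4.08765066 -119.91416376] [  84.93895638 -119.98306658] [  40.42565286 -119.94861517] tilt deg -0.044344497464568006
```

{"name": "drive_tool", "arguments": {
  "deltas": "0.05 0.004 0 0 0 0 0;0.05 0.004 0 0 0 0 0;0.05 0 0 0 0 0 0;0.05 -0.02 0 0 0 0 0;0.05 -0.03 0 -0.03 0 0 0;0.05 -0.05 0 -0.03 0 0 0;0.05 -0.06 0 -0.03 0 0 0;0.05 -0.06 0 -0.03 0 0 0"
}}

```text
clock: 8.18
ee_pos: [652.1, -102.2, 159.5]
tcp_rot: [2.071, 2.362, -0.0]
ft_force: [0.3, 0.9, 0.3]
grip_width: 0.531
grasp_force: 0.0
```

{"name": "drive_tool", "arguments": {
  "deltas": "0.05 -0.05 0 0 0 0 0;0.05 -0.05 0 0 0 0 0;0.05 0 0 0 0 0 0"
}}

```text
clock: 8.55
ee_pos: [664.0, -204.7, 158.4]
tcp_rot: [2.077, 2.355, -0.003]
ft_force: [-0.3, 0.1, 0.2]
grip_width: 0.535
grasp_force: 0.0
```

```bash
python3 - <<'E'
from h import *
plan(37,-160,42,8)
im=arm.grab_frame("top");np.save("top4.npy",im)
ci=arm.camera_info("top");d=im.copy()
hsv=cv2.cvtColor(im,cv2.COLOR_RGB2HSV)
save("t4",cv2.resize(im[180:330,180:400],None,fx=3,fy=3,interpolation=cv2.INTER_CUBIC))
E
```

```text
t 8.55 slabpos [  34.7 -450. ] 158.4 F [-0.3  0.1  0.2] row: [0.0363 0.0001 0.0145] [-0.0001  0.0003 -0.0009] x 8
```

View pics/t4.png

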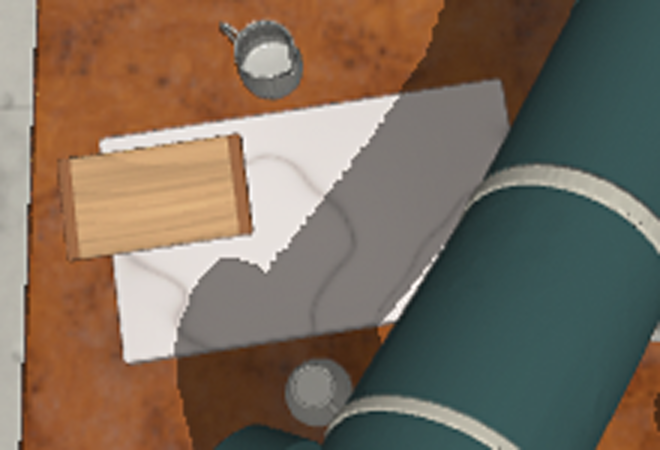

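The top view shows the board square and overhanging, with crop corners about (60,159), (241,133), (252,234) and (71,260). The jug and cup have not moved. I'll refine the corners with line fits.

```bash
python3 - <<'E'
from h import *
ci=arm.camera_info("top")
im=np.load("top4.npy")
C=np.array([[60,159],[241,133],[252,234],[71,260]])/3+180-1/3
# subpixel refine against grayscale corners
g=cv2.cvtColor(im,cv2.COLOR_RGB2GRAY)
r=cv2.cornerSubPix(g,C.astype(np.float32).reshape(-1,1,2).copy(),(3,3),(-1,-1),(3,20,.01)).reshape(-1,2)
for Q in(C,r):
    P=np.array([toS(ray(ci,u,35)) for u in Q]);print(Q.round(1).tolist(),P.round(1).tolist())
    L=(P[0]+P[3])/2;Rr=(P[1]+P[2])/2;print("left end",L,"right",Rr,"ctr",P.mean(0),"tilt",np.degrees(np.arctan2(*(L-Rr))))
# slab left corners seen now
s=np.array([[100,138],[125,362]])/3+180-1/3
print([toS(ray(ci,u,25)).round(1).tolist() for u in s])
i0=np.load("top0.npy")
for b in((250,180,285,213),(270,295,300,325),(400,290,445,345)):
    print(np.abs(i0[b[1]:b[3],b[0]:b[2]].astype(int)-im[b[1]:b[3],b[0]:b[2]]).mean().round(2))
E
```

```text
[[199.7, 232.7], [260.0, 224.0], [263.7, 257.7], [203.3, 266.3]] [[83.2, 34.3], [82.4, -124.2], [-7.9, -122.4], [-6.9, 33.8]]
left end [38.15887304 34.06423366] right [  37.25279973 -123.28892042] ctr [ 37.70583638 -44.61234338] tilt 0.32991777568570485
[[199.6999969482422, 232.6999969482422], [259.29998779296875, 223.8000030517578], [264.20001220703125, 257.29998779296875], [203.3000030517578, 266.29998779296875]] [[83.2, 34.3], [83.3, -122.6], [-7.3, -124.0], [-6.9, 33.8]]
left end [38.15885304 34.06423559] right [  38.00944434 -123.26202189] ctr [ 38.08414869 -44.59889315] tilt 0.054412311197944076
[[99.5, -0.2], [-99.5, -0.5]]
14.2
36.9
15.78
```

The top view gives a centre at y' = -44.6, so 14–15 mm more is needed. That fits an 8 mm half-pad offset. In the wrist view I had taken the batten's inner line for the board end. I'll go back and push the rest.

{"name": "drive_tool", "arguments": {
  "deltas": "0.05 0.056 0 0.005 0 0 -0.003;0.05 0.056 0.001 0.005 0 0 -0.002;0.05 0.056 0 0.01 0 0 -0.002;0.05 0.056 0.001 0.02 0 0 0;0.05 0.056 0.001 0.025 0 0 0;0.05 0 0 0.03 0 0 0;0.05 0 0 0.015 0 0 0;0.05 0 0 0 0 0 0"
}}

```text
clock: 9.6
ee_pos: [630.1, 78.9, 47.9]
tcp_rot: [-2.063, -2.369, 0.002]
ft_force: [0.3, 0.2, 0.5]
grip_width: 0.533
grasp_force: 0.0
```

```bash
python3 - <<'E'
from h import *
plan(38,-117.5,42,8)
E
```

```text
t 9.6 slabpos [  38.6 -164.4] 47.9 F [0.3 0.2 0.5] row: [ 0.0059 -0.0001  0.0007] [-0.0002  0.0001  0.0007] x 8
```

{"name": "drive_tool", "arguments": {
  "deltas": "0.05 0 0 0.006 0 0 0.006;0.05 0.012 0 0 0 0 0;0.05 0.01 0 0 0 0 0;0.05 0.005 0 0 0 0 0;0.05 0.005 0 0 0 0 0;0.05 0.005 0 0 0 0 0;0.05 0.005 0 0 0 0 0;0.05 0.003 0 0 0 0 0"
}}

```text
clock: 10.6
ee_pos: [624.6, 124.5, 42.4]
tcp_rot: [2.069, 2.364, -0.0]
ft_force: [0.4, -2.9, 1.6]
grip_width: 0.531
grasp_force: 1.3
```

```bash
python3 - <<'E'
from h import *
plan(38,-117.5,42,1)
E
```

```text
t 10.6 slabpos [  39.1 -118.4] 42.4 F [ 0.4 -2.9  1.6] row: [ 0.0009 -0.0011  0.0004] [0.0002 0.0002 0.0003] x 1
```

Retreat and check.

{"name": "drive_tool", "arguments": {
  "deltas": "0.05 0.001 0 0 0 0 0;0.05 0 0 0 0 0 0;0.05 -0.02 0 0 0 0 0;0.05 -0.03 0 -0.03 0 0 0;0.05 -0.05 0 -0.03 0 0 0;0.05 -0.06 0 -0.03 0 0 0;0.05 -0.06 0 -0.03 0 0 0;0.05 -0.06 0 0 0 0 0"
}}

```text
clock: 11.6
ee_pos: [661.0, -147.3, 160.8]
tcp_rot: [2.067, 2.362, 0.003]
ft_force: [0.2, 1.0, -0.3]
grip_width: 0.53
grasp_force: 0.0
```

{"name": "drive_tool", "arguments": {
  "deltas": "0.05 -0.05 0 0 0 0 0;0.05 0 0 0 0 0 0;0.05 0 0 0 0 0 0"
}}

```text
clock: 11.98
ee_pos: [666.5, -194.2, 158.0]
tcp_rot: [-2.069, -2.363, 0.0]
ft_force: [-0.4, 0.4, 0.2]
grip_width: 0.533
grasp_force: 0.0
```

```bash
python3 - <<'E'
from h import *
print(arm.observe()["ee_pos"])
im=arm.grab_frame("top");np.save("top5.npy",im)
save("t5",cv2.resize(im[180:330,180:400],None,fx=3,fy=3,interpolation=cv2.INTER_CUBIC))
E
```

```text
[ 666.51582299 -194.22881151  157.95989104]
```

View pics/t5.png

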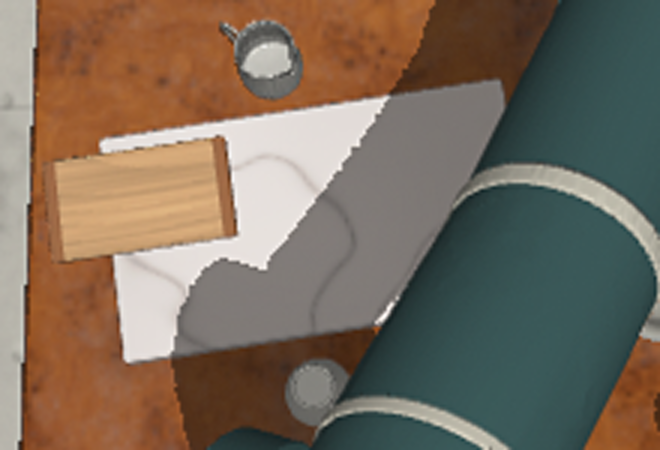

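The board now has corners at crop (44,162), (225,136), (237,236) and (57,262). The bystanders have not moved.

```bash
python3 - <<'E'
from h import *
ci=arm.camera_info("top")
C=np.array([[44,162],[225,136],[237,236],[57,262]])/3+180-1/3
P=np.array([toS(ray(ci,u,35)) for u in C])
L=(P[0]+P[3])/2;R=(P[1]+P[2])/2;print(P.round(1).tolist(),"ctr",P.mean(0),L,R,"tilt",np.degrees(np.arctan2(*(L-R))))
E
```

```text
[[82.6, 48.3], [81.9, -110.1], [-7.7, -109.4], [-6.8, 45.9]] ctr [ 37.50474331 -31.32314595] [37.92543287 47.08761007] [  37.08405375 -109.73390198] tilt 0.30740049349568577
```

```bash
python3 -c "
from plant import arm
print(arm.close_job())"
```

```text
the job is handed in; nothing more can be done
None
```

I handed the job in after about 12 s: in the last top view the board overhangs the slab's left edge by about 48 mm, square to within 0.5°, with the jug and cup unmoved by eye (wide mug not rechecked) and the arm clear; no verdict came back.

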